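# Hold a tile flush in the gluing board with a spacer

## Task

The white tile on the plywood gluing board lies in front of the thick stop, where the gap behind it is too narrow for the spacer. Slide the tile along the board, without lifting it, until it is centred in front of the thin stop; then lower the upright parallel-sided spacer (not the wedge) well down into the wide gap between that stop and the tile, and with it push the tile flush against the fence. Finish while still gripping the spacer and pressing the tile squarely and gently against the fence, with the spacer not touching the stop; leave the wedge, the tape roll and the paint tube alone, and do not push the spacer against the thick stop.

Things in the scene. Friction and masses are not known exactly. Their poses are not given: they have to be found in the camera images.
- board: plywood gluing board fixed on a flat grey work panel whose top is 55 mm above the desk, 170 (x) x 310 (y) x 12 mm, yaw varies. Origin: centre of its underside, on the panel; x points to the fence, y along it. Its top (the bed) is at z = 12 mm. The fence is along the +x side; two stops stand along the -x side, centred at y = +74 and -74 mm (which is where varies), each centre marked by a thin dark line across the bed
- fence: wooden rail fixed on the board's far (+x) side, 20 x 310 x 22 mm above the bed. Origin: centre of its underside, at bed height, board axes; its face towards the tile is at x = -10 mm, which is x = +65 mm in the board's frame
- thick_stop: fixed wooden block on the bed, 45 (x) x 104 (y) x 15 mm high. Origin: middle of its back (-x) lower edge, at bed height, at x = -80 mm in the board's frame; axes as the board's; its face to the tile is at x = +45 mm. It is 100 mm from the fence, so 10 mm remain beside the tile: too narrow for the spacer. The tile starts in front of it
- thin_stop: fixed wooden block on the bed, 29 (x) x 104 (y) x 15 mm high. Origin: middle of its back (-x) lower edge, at bed height, at x = -80 mm in the board's frame; axes as the board's; its face to the tile is at x = +29 mm. It is 116 mm from the fence, so 26 mm remain beside a tile that is flush: wide enough for the spacer
- tile: loose white ceramic tile, 90 (x, from stop to fence) x 56 (y, along the fence) x 15 mm, 0.2 kg, lying on the bed, 2 to 5 mm short of the fence and up to 3 degrees askew. Origin: centre of its underside; its x points to the fence. Flush with the fence its origin is at x = +20 mm in the board's frame (x = 100 mm in a stop's frame). Can be gripped across its 56 mm
- spacer: loose light wooden spacer plate standing upright on the work panel beside the board (left or right), 14 (x, thickness) x 56 (y, width) x 62 mm tall, with parallel faces and a half-round top, 60 g. Origin: centre of its underside; z up. Its yaw differs from the board's. It goes into the gap with its thickness along the board's x, foot down to the bed
- wedge: loose light wooden wedge lying on the work panel on the other side of the board, 90 (x) x 40 (y) mm, 20 mm high at its -x end falling to 4 mm at its +x end. Origin: centre of its underside. Not to be used
- tape_roll: roll of masking tape lying on the work panel right of the board, 101 x 112 x 24 mm. Origin: centre of its underside. To be left alone
- paint_tube: squeezed metal paint tube lying on the work panel left of the board, 38 x 131 x 24 mm. Origin: centre of its underside. To be left alone

How it is judged:
On the way, in this order (a step that is already met when the one before it is completed fails the run):
1. the tile lies flat in front of the thin stop (y of tile in the frame of thin_stop between -0.02 and 0.02 m and z of tile in the frame of board below 0.016 m), for 0.2 s.
2. the spacer is down in the gap between the thin stop and the tile (all of step 1 and x of spacer in the frame of thin_stop between 0.0275 and 0.0535 m and y of spacer in the frame of thin_stop between -0.035 and 0.035 m and z of spacer in the frame of thin_stop below 0.008 m and angle between spacer's own z axis and vertical below 0.17 rad and angle between the x axis of spacer and the x axis of board, either way round below 0.2 rad), for 0.2 s.
At the end, for the whole second after the job is handed in: Tile flat, centred on the thin stop to 20 mm, within 2 mm of the fence, square to 2 degrees, pressed on it with 2 to 30 N by the spacer; spacer gripped, upright to 10 and square to 11 degrees, within 35 mm of mid-stop, foot under 8 mm above the bed, off the stop; fingers off the tile (all of step 2 and x of tile in the frame of thin_stop between 0.098 and 0.102 m and angle between the x axis of tile and the x axis of board, either way round below 0.035 rad and contact force between tile and fence between 2 and 30 N and contact force between spacer and tile above 2 N and contact force between the fingers and spacer above 3 N and contact force between the fingers and tile below 0.5 N and contact force between spacer and thin_stop below 0.5 N and linear speed of tile below 0.01 m/s); the arm keeps its last pose, push and grip.
It fails at once if the tile is lifted off the bed (more than 5 mm) (z of tile in the frame of board above 0.017 m).
It fails at once if the spacer is pushed against the thick stop (contact force between spacer and thick_stop above 3 N).
It fails at once if the tape roll is moved by more than 20 mm (distance of tape_roll from where it was at the start of the episode above 0.02 m).
It fails at once if the paint tube is moved by more than 20 mm (distance of paint_tube from where it was at the start of the episode above 0.02 m).
It fails at once if the wedge is moved by more than 20 mm (distance of wedge from where it was at the start of the episode above 0.02 m).
It also fails if it takes over 61 s, if anything falls off the work surface, if the arm or the gripper's body presses on something with over 40 N, if the wrist force passes 120 N, or if a joint passes its speed limit or range.

## Robot

A 6-joint arm with a two-finger parallel gripper is mounted at the origin on a cart in front of the work surface, level with it; the furniture and walls round the work are solid. World frame = base frame: x ahead of the robot, y to its left, z up, the work surface at z = 0. Lengths are in m, angles in rad, forces in N, time in s.
With the tool pointing down it reaches from about 0.325 to 0.875 m from the base axis. Payload 4.4 kg.
Tool frame: the origin (TCP) lies between the finger pads; the fingertips stand 17 mm ahead of it and the grasp point (between the pads) lies 2 mm behind it (manip.tcp_to_tips is the distance from the TCP to the fingertips, in m); y points along the fingers, z is the direction in which the jaws open and shut, and the axes are right-handed (so a half turn about y gives the same grasp; the last joint's range is limited). The gripper opens to 85 mm and grips with 20 to 120 N. Pads are 22 mm wide; open, the fingers measure 114 mm over their backs; the gripper's body (76 mm by 85 mm) begins 54 mm behind the grasp point. The pads swing forward as they close: fully open they stand 13 mm farther back than shut.
Start: joints at [-1.442, 0.207, 1.542, -0, 1.393, -0.15], TCP at [0.159, -0.553, 0.248] pointing down, gripper open.
Joint ranges: [-2.73, 2.73], [-0.86, 2.22], [0.23, 2.46], [-1.11, 4.25], [0.08, 2.63], [-2.82, 2.82]. Speed limits (rad/s): [2.79, 2.79, 3.14, 3.14, 3.14, 3.14].

## Interface

Orientations are given as a 3x3 rotation matrix whose columns are the frame's x, y, z axes.
In Python, from rig import manip gives the robot as it stands.
- The arm moves only by the shell command python3 -m creep 'ROWS' [FORCE]. ROWS is JSON, a list of rows, each a list of 7 numbers: the turn, a rotation vector about the tool's x, y, z in rad, then the shift along the tool's x, y, z in cm, then the finger opening in cm, from 0 to 8.54. A call has 1 to 20 rows; each row is the pose to reach, as a shift and turn from the pose measured when the call began, along the tool's axes at that moment; what a row does not reach only later rows make up. A row lasts 1/10 s, in which the tool goes at most 50 mm and 8.59 degrees, less where a joint would pass 70% of its speed; a pose out of reach is approached as far as the arm can. A call with a gripper value outside its range is refused whole. The fingers move at their own pace and stop on an object; FORCE is the grip in N (left out, the last holds). Time passes only in rows, so rows that repeat a pose let the fingers close. It gives the time, the measured TCP pose, the force and the opening at its end, in the units of the state.
- manip.state(): the state, without advancing time (a new reading comes with each control period).
- manip.snapshot(name): name is "scene" or "side" or "wrist"; returns the picture (384x512x3 uint8, blue, green, red); there is no depth.
- manip.calibration(name): a dict with "intrinsics" (3x3 intrinsics, pixels), "T" (4x4, takes a point from camera to world coordinates); the wrist camera has in their place "tool_from_camera" (4x4, takes a point from camera to tool coordinates, whose origin is the TCP and whose axes are the tool frame's). Camera axes: x right, y down, z forward; pixel columns grow to the right and rows downward; lengths in m; the calibration is good to about 2 mm. A picture is of the moment at which its call begins: read the wrist's pose just before it. calibration takes no time and is no camera call.
- manip.sign_off(): hands the job in, once; it reports no verdict.
The state is a dict: "time": time; "joints": joint angles; "dq": joint speeds; "effort": joint torques, N m; "eef_pos": TCP position; "ee_rot": TCP orientation; "contact_force": force on the tool from outside, world axes, zero at the start; "wrist_torque": the same for the moment, N m; "finger_gap": finger opening in m.
Only numpy, scipy, OpenCV 4.12 (cv2) and the standard library are available. Lean on these libraries where they do the work, as an engineer would, in place of code of your own. Each camera call takes 0.05 s, during which the arm holds its last target. There are 200 camera calls.

## Working session

There is one attempt and no reset: what is moved stays moved. The work goes in short steps, Python scripts to look and compute and a shell command to move; the robot and the scene stay as the last step left them, time stands still between calls to the robot, and variables do not carry over. Pictures are saved under pics/ and viewed, about 8 in all and at most 12, crops included, and the job is handed in when it is done.

```bash
ls; mkdir -p pics; python3 - <<'E'
from rig import manip
import cv2,numpy as np
np.set_printoptions(precision=4,suppress=True)
s=manip.state();print(s)
a=manip.snapshot("scene");b=manip.snapshot("side")
cv2.imwrite("pics/scene0.png",a);cv2.imwrite("pics/side0.png",b)
for n in("scene","side","wrist"):print(n,manip.calibration(n))
E
```

```text
pics
{'time': 0.0, 'joints': array([-1.4415,  0.2074,  1.5429,  0.    ,  1.3935, -0.1505]), 'dq': array([-0.0005,  0.0002,  0.0001,  0.0009, -0.0006,  0.0005]), 'effort': array([  0.0007, -38.3031, -29.1599,  -0.0001,   0.0104,   0.    ]), 'eef_pos': array([ 0.1587, -0.5519,  0.2471]), 'ee_rot': array([[-0.9611, -0.0003,  0.2761],
       [-0.2761,  0.0023, -0.9611],
       [-0.0003, -1.    , -0.0023]]), 'contact_force': array([ 0.6022, -0.1685, -0.0867]), 'wrist_torque': array([ 0.0093,  0.016 , -0.0262]), 'finger_gap': 0.08549501712112767}
scene {'intrinsics': array([[445.5195,   0.    , 248.1394],
       [  0.    , 445.5195, 182.4617],
       [  0.    ,   0.    ,   1.    ]]), 'T': array([[-0.4958, -0.525 ,  0.6918, -0.2939],
       [-0.8683,  0.3116, -0.3858,  0.4802],
       [-0.013 , -0.792 , -0.6104,  0.8385],
       [ 0.    ,  0.    ,  0.    ,  1.    ]])}
side {'intrinsics': array([[458.461 ,   0.    , 258.1329],
       [  0.    , 458.461 , 192.0125],
       [  0.    ,   0.    ,   1.    ]]), 'T': array([[ 0.9109, -0.2516,  0.3269,  0.1292],
       [-0.4119, -0.5991,  0.6866, -0.8421],
       [ 0.0231, -0.7601, -0.6494,  0.9026],
       [ 0.    ,  0.    ,  0.    ,  1.    ]])}
wrist {'intrinsics': array([[298.9505,   0.    , 262.4797],
       [  0.    , 298.9505, 194.7286],
       [  0.    ,   0.    ,   1.    ]]), 'tool_from_camera': array([[ 0.001 ,  0.9566,  0.2915, -0.0737],
       [ 0.0013, -0.2915,  0.9566, -0.1255],
       [ 1.    , -0.0006, -0.0015,  0.0005],
       [ 0.    ,  0.    ,  0.    ,  1.    ]])}
```

View pics/scene0.png

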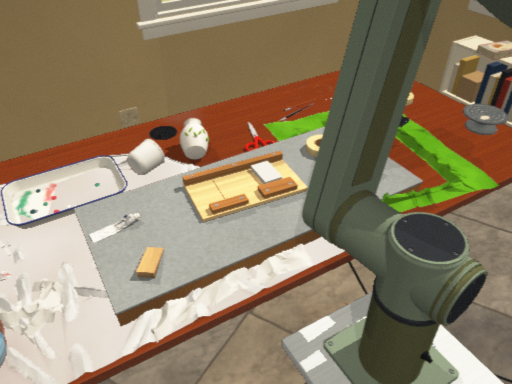

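View pics/side0.png

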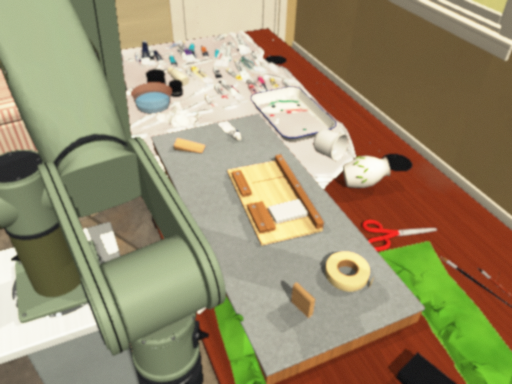

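The side view shows the tile at (288,211) in front of the thick stop, on the right. The thin stop is at (243,182), the spacer at (303,300), the tape at (347,270) and the wedge at (188,146). Next I'll enlarge this view to pick points.

```bash
python3 - <<'E'
import cv2
a=cv2.imread("pics/side0.png")
cv2.imwrite("pics/c1.png",cv2.resize(a[145:325,215:385],None,fx=3.3,fy=3.3,interpolation=cv2.INTER_CUBIC))
E
```

```text
(no output)
```

View pics/c1.png

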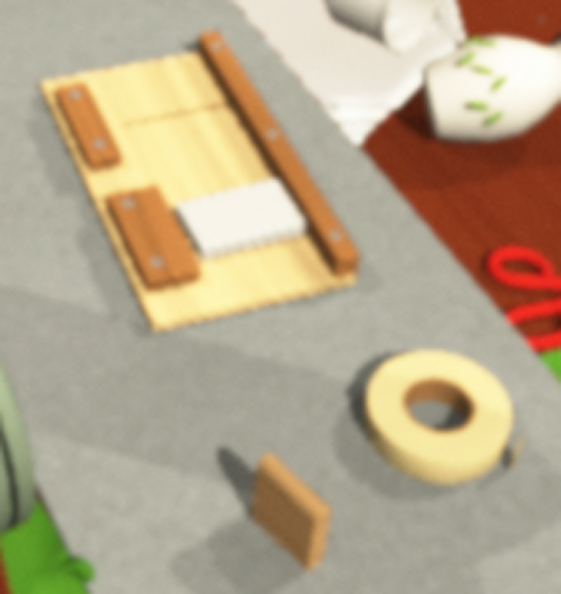

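The thin stop is at crop (88,125) with its centre line running to (215,107). The tile corners are at (176,207), (275,180), (305,220) and (205,248). The spacer foot runs from (253,512) to (310,567).

```bash
cat > h.py <<'E'
import numpy as np,cv2
from rig import manip
from scipy.optimize import least_squares
np.set_printoptions(precision=4,suppress=True)
def cam(name,s=None):
    c=manip.calibration(name)
    if name!="wrist": return c["intrinsics"],c["T"]
    s=s or manip.state()
    T=np.eye(4);T[:3,:3]=s["ee_rot"];T[:3,3]=s["eef_pos"]
    return c["intrinsics"],T@c["tool_from_camera"]
def proj(KT,P):
    K,T=KT;P=np.atleast_2d(P);q=(P-T[:3,3])@T[:3,:3]@K.T
    return q[:,:2]/q[:,2:]
def ray(KT,uv,z):
    K,T=KT;uv=np.atleast_2d(uv);d=np.c_[uv,np.ones(len(uv))]@np.linalg.inv(K).T@T[:3,:3].T
    return T[:3,3]+d*((z-T[2,3])/d[:,2])[:,None]
def place(p,L,z0=.055):
    c,s=np.cos(p[2]),np.sin(p[2]);L=np.atleast_2d(L)
    return np.c_[p[0]+c*L[:,0]-s*L[:,1],p[1]+s*L[:,0]+c*L[:,1],z0+L[:,2]]
def fit(KT,L,uv,p0,z0=.055):
    r=least_squares(lambda p:(proj(KT,place(p,L,z0))-uv).ravel(),p0,loss="soft_l1",x_scale=[.1,.1,.1])
    return r.x,(proj(KT,place(r.x,L,z0))-uv)
def moves(pos,R,s=None):
    s=s or manip.state();A=s["ee_rot"]
    rv=cv2.Rodrigues(A.T@R)[0].ravel()
    return rv,(A.T@(np.array(pos)-s["eef_pos"]))*100
def down(yz):  # tool down, jaw axis z at world angle yz
    z=np.array([np.cos(yz),np.sin(yz),0]);y=np.array([0,0,-1.]);return np.c_[np.cross(y,z),y,z]
E
python3 - <<'E'
from h import *
KT=cam("side")
L=np.array([(-85,155,12),(-85,-155,12),(-80,126,27),(-51,126,27),(-51,22,27),(-80,-22,27),(-35,-22,27),(-35,-126,27),(65,155,34),(85,155,34),(65,-155,34),(85,-155,34)])/1000.
c=np.array([(41,82),(153,322),(57,93),(84,84),(119,157),(107,195),(158,185),(199,270),(200,38),(217,32),(334,266),(356,258)])/3.3+[215,145]
p,r=fit(KT,L,c,[.6,-.2,0]);print("board",p,np.degrees(p[2]));print(r.round(1))
t=ray(KT,np.array([(176,207),(275,180),(305,220),(205,248)])/3.3+[215,145],.082);print("tile",t,t.mean(0))
print("spacer foot",ray(KT,np.array([(253,512),(310,567)])/3.3+[215,145],.055))
print("spacer top",ray(KT,np.array([(263,455),(327,512)])/3.3+[215,145],.055+.062))
print("tape",ray(KT,np.array([(438,405)])/3.3+[215,145],.079))
E
```

```text
board [ 0.5745  0.0045 -0.1064] -6.0951334500453624
[[-0.2  0.3]
 [-1.1  1.1]
 [-0.8 -1.5]
 [ 0.6 -0.5]
 [ 0.8 -0.5]
 [-1.   0.3]
 [-0.4  0.1]
 [ 0.3  0.5]
 [-0.5 -0.8]
 [ 0.6 -0.1]
 [ 0.5 -0.6]
 [ 1.1  0.2]]
tile [[ 0.5408 -0.0434  0.082 ]
 [ 0.6299 -0.0454  0.082 ]
 [ 0.6292 -0.0974  0.082 ]
 [ 0.5414 -0.0951  0.082 ]] [ 0.5854 -0.0703  0.082 ]
spacer foot [[ 0.4717 -0.3141  0.055 ]
 [ 0.486  -0.3677  0.055 ]]
spacer top [[ 0.4734 -0.3156  0.117 ]
 [ 0.4895 -0.3712  0.117 ]]
tape [[ 0.6246 -0.2999  0.079 ]]
```

```bash
python3 - <<'E'
from h import *
print(moves([.585,-.070,.21],down(-1.677)))
E
```

```text
(array([0.0022, 0.386 , 0.0001]), array([-54.2826,   3.81  , -34.5419]))
```

```bash
r='[0,0.386,0,-54.3,3.8,-34.5,8.54]'; python3 -m creep '[[0,0.386,0,-54.3,3.8,-34.5,8.54],[0,0.386,0,-54.3,3.8,-34.5,8.54],[0,0.386,0,-54.3,3.8,-34.5,8.54],[0,0.386,0,-54.3,3.8,-34.5,8.54],[0,0.386,0,-54.3,3.8,-34.5,8.54],[0,0.386,0,-54.3,3.8,-34.5,8.54],[0,0.386,0,-54.3,3.8,-34.5,8.54],[0,0.386,0,-54.3,3.8,-34.5,8.54],[0,0.386,0,-54.3,3.8,-34.5,8.54],[0,0.386,0,-54.3,3.8,-34.5,8.54],[0,0.386,0,-54.3,3.8,-34.5,8.54],[0,0.386,0,-54.3,3.8,-34.5,8.54],[0,0.386,0,-54.3,3.8,-34.5,8.54],[0,0.386,0,-54.3,3.8,-34.5,8.54],[0,0.386,0,-54.3,3.8,-34.5,8.54],[0,0.386,0,-54.3,3.8,-34.5,8.54],[0,0.386,0,-54.3,3.8,-34.5,8.54],[0,0.386,0,-54.3,3.8,-34.5,8.54],[0,0.386,0,-54.3,3.8,-34.5,8.54]]'
python3 - <<'E'
from h import *
a=manip.snapshot("wrist");cv2.imwrite("pics/w1.png",a);print(manip.state()["eef_pos"])
E
```

```text
time: 2.0
eef_pos: [0.5849, -0.0713, 0.2104]
ee_rot: [[-0.994, 0.0, -0.108], [0.108, 0.002, -0.994], [0.0, -1.0, -0.002]]
contact_force: [0.0, 0.0, 0.8]
finger_gap: 0.0854
[ 0.585  -0.0712  0.2104]
```

View pics/w1.png

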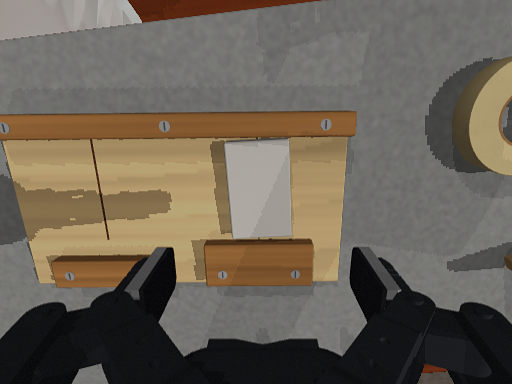

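The wrist view shows the tile top at (225,142), (289,139), (292,237) and (234,239). The thick stop spans 206–313 at row 240, and the thin stop's line runs from (92,138) to (108,239).

```bash
python3 - <<'E'
from h import *
KT=cam("wrist")
L=np.array([(-85,155,12),(-85,-155,12),(-80,-22,27),(-35,-22,27),(-35,-126,27),(-80,-126,27),(-51,126,27),(65,-155,34),(85,-155,34)])/1000.
c=np.array([(39,283),(338,281),(206,285),(206,240),(313,240),(312,285),(54,258),(355,136),(356,112)])
p,r=fit(KT,L,c,[.5745,.0045,-.106]);print("board",p);print(r.round(1).tolist())
T=np.array([(45,28,15),(45,-28,15),(-45,-28,15),(-45,28,15)])/1000.
q,r=fit(KT,T,np.array([(225,142),(289,139),(292,237),(234,239)]),[.585,-.07,-.1],.067);print("tile",q,r.round(1).tolist())
R=np.array([[np.cos(p[2]),np.sin(p[2])],[-np.sin(p[2]),np.cos(p[2])]])
print("tile in board",R@(q-p)[:2],q[2]-p[2])
print(proj(KT,place(p,[(.02,.074,.012)])), place(p,[(.017,.074,.012),(-.038,.074,.012)]))
d=down(q[2]-np.pi/2);print(moves([q[0],q[1],.082],d))
E
```

```text
board [ 0.5765  0.0084 -0.0984]
[[-0.8, -0.3], [-0.1, -0.4], [-0.1, 0.8], [-3.3, 4.1], [1.0, 3.2], [0.1, 0.0], [-5.0, 2.5], [1.0, -1.1], [2.1, -2.6]]
tile [ 0.5844 -0.0691 -0.059 ] [[-0.9, 0.1], [1.6, -0.2], [0.8, -0.2], [-1.5, 0.4]]
tile in board [ 0.0156 -0.0763] 0.03945837986675892
[[ 98.9056 184.0204]] [[0.6007 0.0804 0.067 ]
 [0.5459 0.0858 0.067 ]]
(array([ 0.002 , -0.0486,  0.0001]), array([ 0.0776, 12.8373, -0.1794]))
```

```bash
python3 -m creep '[[0,-0.045,0,0,4,-0.2,8.54],[0,-0.045,0,0,8,-0.2,8.54],[0,-0.045,0,0,10,-0.2,8.54],[0,-0.045,0,0,11.5,-0.2,8.54],[0,-0.045,0,0,12.3,-0.2,8.54],[0,-0.045,0,0,12.8,-0.2,8.54],[0,-0.045,0,0,12.8,-0.2,8.54],[0,-0.045,0,0,12.8,-0.2,8.54],[0,-0.045,0,0,12.8,-0.2,6.5],[0,-0.045,0,0,12.8,-0.2,5.2],[0,-0.045,0,0,12.8,-0.2,5.2],[0,-0.045,0,0,12.8,-0.2,5.2],[0,-0.045,0,0,12.8,-0.2,5.2],[0,-0.045,0,0,12.8,-0.2,5.2]]' 20
python3 - <<'E'
from h import *
a=manip.snapshot("wrist");cv2.imwrite("pics/w2.png",a);print(manip.state())
E
```

```text
time: 3.45
eef_pos: [0.586, -0.0689, 0.0834]
ee_rot: [[-0.998, 0.002, -0.062], [0.063, 0.002, -0.998], [-0.002, -1.0, -0.002]]
contact_force: [-0.6, 1.0, 5.9]
finger_gap: 0.0554
{'time': 3.5, 'joints': array([-0.2648,  0.4187,  1.6367,  0.0025,  1.085 ,  1.3674]), 'dq': array([ 0.0008,  0.0006, -0.0015, -0.0023, -0.0004,  0.0027]), 'effort': array([ -0.5401, -39.4244, -22.7818,  -0.2174,  -0.2738,  -0.0044]), 'eef_pos': array([ 0.586 , -0.0689,  0.0834]), 'ee_rot': array([[-0.998 ,  0.0017, -0.0625],
       [ 0.0625,  0.0018, -0.998 ],
       [-0.0016, -1.    , -0.0019]]), 'contact_force': array([-1.1269,  1.4339,  5.4053]), 'wrist_torque': array([ 0.207 ,  0.0816, -0.0304]), 'finger_gap': 0.055584851935782505}
```

View pics/w2.png

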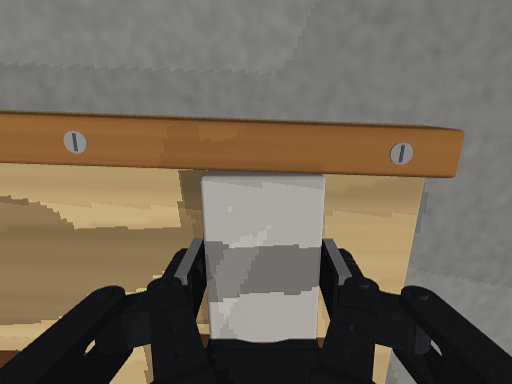

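The jaws hold the tile at 55.5 mm. The fence's front top edge runs from (0,163) to (440,177), so the tile is about 2° askew, as expected.

```bash
python3 - <<'E'
from h import *
KT=cam("wrist");f=ray(KT,[(0,163),(440,177)],.089);d=f[0]-f[1];yaw=np.arctan2(-d[0],d[1]);print(f,yaw)
s=manip.state();yaw=-.102
u=np.array([-np.sin(yaw),np.cos(yaw),0]);v=np.array([np.cos(yaw),np.sin(yaw),0])
print("fence dist of TCP",(f.mean(0)-s["eef_pos"])@v)
print(moves(s["eef_pos"]+.150*u+.001*v+[0,0,.0008],down(yaw-np.pi/2)))
E
```

```text
[[ 0.6433  0.0341  0.089 ]
 [ 0.6262 -0.1451  0.089 ]] -0.09534486177837764
fence dist of TCP 0.04716438127338058
(array([ 0.0019,  0.0394, -0.0015]), array([ -0.6912,  -0.0502, -14.9845]))
```

```bash
python3 -m creep '[[0,0.018,0,0,-0.05,-0.5,5.2],[0,0.037,0,-0.05,-0.05,-1.5,5.2],[0,0.037,0,-0.1,-0.05,-3,5.2],[0,0.037,0,-0.15,-0.05,-4.5,5.2],[0,0.037,0,-0.2,-0.05,-6,5.2],[0,0.037,0,-0.25,-0.05,-7.5,5.2],[0,0.037,0,-0.3,-0.05,-9,5.2],[0,0.037,0,-0.35,-0.05,-10.5,5.2],[0,0.037,0,-0.4,-0.05,-12,5.2],[0,0.037,0,-0.45,-0.05,-13.2,5.2],[0,0.037,0,-0.48,-0.05,-14.2,5.2],[0,0.037,0,-0.5,-0.05,-15,5.2],[0,0.037,0,-0.5,-0.05,-15,5.2],[0,0.037,0,-0.5,-0.05,-15,5.2]]' 
python3 - <<'E'
from h import *
a=manip.snapshot("wrist");cv2.imwrite("pics/w3.png",a);s=manip.state();print(s["eef_pos"],s["contact_force"])
KT=cam("wrist",s);print(proj(KT,place([.5765,.0084,-.1],[(.065,.074,.034)])))
E
```

```text
time: 4.9
eef_pos: [0.6004, 0.0803, 0.0842]
ee_rot: [[-0.995, 0.002, -0.099], [0.099, 0.001, -0.995], [-0.002, -1.0, -0.002]]
contact_force: [0.1, -0.2, -3.3]
finger_gap: 0.0555
[0.6003 0.08   0.0842] [-0.3531 -0.4354 -2.033 ]
[[260.3651 168.2669]]
```

View pics/w3.png

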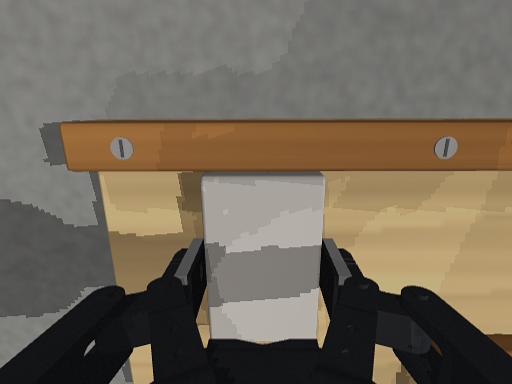

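The tile is now square to the fence, with the fence edge level at row 170 and the tile centred at column 263. I'll open the jaws, rise, and go above the spacer.

```bash
python3 -m creep '[[0,0,0,0,0,0,7],[0,0,0,0,0,0,8.54],[0,0,0,0,0,0,8.54],[0,0,0,0,0,0,8.54],[0,0,0,0,-4,0,8.54],[0,0,0,0,-9,0,8.54],[0,0,0,0,-14,0,8.54],[0,0,0,0,-14,0,8.54],[0,0,0,0,-14,0,8.54],[0,0,0,0,-14,0,8.54]]' 
python3 - <<'E'
from h import *
a=manip.snapshot("wrist");cv2.imwrite("pics/w4.png",a);s=manip.state()
print(moves([.482,-.343,.225],down(.26),s))
E
```

```text
time: 5.95
eef_pos: [0.599, 0.0798, 0.2227]
ee_rot: [[-0.995, -0.001, -0.1], [0.1, 0.001, -0.995], [0.001, -1.0, -0.001]]
contact_force: [0.5, -0.4, -1.2]
finger_gap: 0.0854
(array([ 0.0035, -1.9307,  0.0007]), array([ 7.3903, -0.3443, 43.2302]))
```

View pics/w4.png

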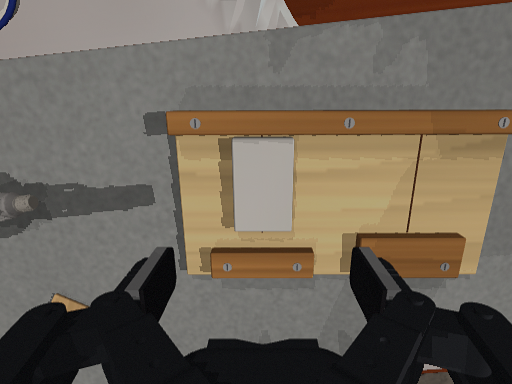

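The tile spans columns 233–293 (centre 263), and the thin stop spans 211–313 (centre 262), so it is centred. The gap runs from the tile's rear edge at row 231 to the stop's face at row 248. I'll check the gap in mm and move to the spacer.

```bash
python3 - <<'E'
from h import *
KT=cam("wrist");yaw=-.1
u=np.array([-np.sin(yaw),np.cos(yaw),0]);v=np.array([np.cos(yaw),np.sin(yaw),0])
P=ray(KT,[(211,248),(313,248),(233,231),(293,231),(233,138),(293,138),(211,277),(313,277)],.082)
print(np.c_[P@v,P@u]); F=ray(KT,[(168,134),(512,134)],.089);print(np.c_[F@v,F@u])
E
python3 -m creep '[[0,-0.15,0,0.5,-0.3,3,8.54],[0,-0.3,0,1,-0.3,7,8.54],[0,-0.45,0,1.5,-0.3,11,8.54],[0,-0.6,0,2,-0.3,15,8.54],[0,-0.75,0,3,-0.3,19,8.54],[0,-0.9,0,3.5,-0.3,23,8.54],[0,-1.05,0,4,-0.3,27,8.54],[0,-1.2,0,5,-0.3,31,8.54],[0,-1.35,0,6,-0.3,35,8.54],[0,-1.5,0,7,-0.3,39,8.54],[0,-1.65,0,7.4,-0.3,43.2,8.54],[0,-1.8,0,7.4,-0.3,43.2,8.54],[0,-1.93,0,7.4,-0.3,43.2,8.54],[0,-1.93,0,7.4,-0.3,43.2,8.54],[0,-1.93,0,7.4,-0.3,43.2,8.54],[0,-1.93,0,7.4,-0.3,43.2,8.54],[0,-1.93,0,7.4,-0.3,43.2,8.54]]'
python3 - <<'E'
from h import *
a=manip.snapshot("wrist");cv2.imwrite("pics/w5.png",a)
E
```

```text
[[0.5255 0.1896]
 [0.5255 0.0895]
 [0.5436 0.1675]
 [0.5436 0.1096]
 [0.6323 0.1648]
 [0.6323 0.1122]
 [0.4929 0.1913]
 [0.4929 0.0879]]
[[ 0.6365  0.2193]
 [ 0.6363 -0.0728]]
time: 7.7
eef_pos: [0.482, -0.3422, 0.2242]
ee_rot: [[0.256, -0.003, 0.967], [-0.967, 0.002, 0.256], [-0.003, -1.0, -0.003]]
contact_force: [-0.8, 0.2, 1.1]
finger_gap: 0.085
```

View pics/w5.png

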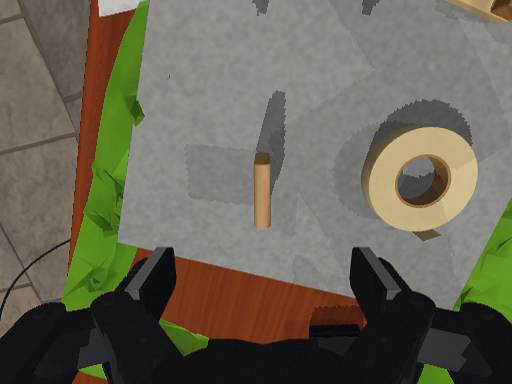

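The spacer's ridge lies at column 262 between rows 163 and 228, so the jaws are aligned with it. The end face at rows 153–163 is its far end.

```bash
python3 - <<'E'
from h import *
KT=cam("wrist");f=ray(KT,[(262.5,163),(262.5,228)],.115);c=f.mean(0);print(f,np.linalg.norm(f[0]-f[1]))
print(moves([c[0],c[1],.055+.045-.002],down(.26)))
E
```

```text
[[ 0.4737 -0.3143  0.115 ]
 [ 0.488  -0.3683  0.115 ]] 0.055874710645279116
(array([ 0.0023, -0.001 , -0.0024]), array([-0.0946, 12.6391, -0.0639]))
```

```bash
python3 -m creep '[[0,0,0,-0.1,4,0,8.54],[0,0,0,-0.1,8,0,8.54],[0,0,0,-0.1,10.5,0,8.54],[0,0,0,-0.1,12,0,8.54],[0,0,0,-0.1,12.6,0,8.54],[0,0,0,-0.1,12.6,0,8.54],[0,0,0,-0.1,12.6,0,5],[0,0,0,-0.1,12.6,0,3],[0,0,0,-0.1,12.6,0,1],[0,0,0,-0.1,12.6,0,1],[0,0,0,-0.1,12.6,0,1],[0,0,0,-0.1,12.6,0,1],[0,0,0,-0.1,12.6,0,1],[0,0,0,-0.1,12.6,0,1],[0,0,0,-0.1,12.6,0,1],[0,0,0,-0.1,12.6,0,1],[0,0,0,-0.1,12.6,0,1]]' 50
python3 - <<'E'
from h import *
s=manip.state();print(s["eef_pos"],s["contact_force"],s["finger_gap"])
yaw=-.1
u=np.array([-np.sin(yaw),np.cos(yaw),0]);v=np.array([np.cos(yaw),np.sin(yaw),0])
t=v*.5335+u*.1395;print(t)
print(moves([t[0],t[1],.20],down(yaw),s))
E
```

```text
time: 9.45
eef_pos: [0.4817, -0.3414, 0.0989]
ee_rot: [[0.256, -0.002, 0.967], [-0.967, 0.001, 0.256], [-0.002, -1.0, -0.002]]
contact_force: [-0.8, 1.1, 5.2]
finger_gap: 0.0135
[ 0.4817 -0.3414  0.0989] [-0.7869  1.1426  5.2106] 0.013532713302783068
[0.5448 0.0855 0.    ]
(array([ 0.0021,  0.359 , -0.0012]), array([-39.6712, -10.0781,  17.0097]))
```

```bash
python3 -m creep '[[0,0,0,0,-4,0,1],[0,0,0,0,-8,0,1],[0,0,0,-2,-10,1,1],[0,0.05,0,-5,-10,2,1],[0,0.1,0,-9,-10,4,1],[0,0.15,0,-13,-10,6,1],[0,0.2,0,-17,-10,8,1],[0,0.25,0,-21,-10,10,1],[0,0.3,0,-25,-10,12,1],[0,0.36,0,-29,-10,14,1],[0,0.36,0,-33,-10,15.5,1],[0,0.36,0,-36.5,-10,16.5,1],[0,0.36,0,-39,-10,17,1],[0,0.36,0,-39.7,-10,17,1],[0,0.36,0,-39.7,-8,17,1],[0,0.36,0,-39.7,-6,17,1],[0,0.36,0,-39.7,-4.8,17,1],[0,0.36,0,-39.7,-4.8,17,1],[0,0.36,0,-39.7,-4.8,17,1],[0,0.36,0,-39.7,-4.8,17,1]]' 
python3 - <<'E'
from h import *
a=manip.snapshot("wrist");cv2.imwrite("pics/w6.png",a);s=manip.state();print(s["contact_force"])
b=manip.snapshot("side");cv2.imwrite("pics/s6.png",cv2.resize(b[145:265,205:345],None,fx=5,fy=5,interpolation=cv2.INTER_CUBIC))
E
```

```text
time: 11.45
eef_pos: [0.5454, 0.0855, 0.1483]
ee_rot: [[-0.101, -0.0, 0.995], [-0.995, 0.001, -0.101], [-0.001, -1.0, -0.0]]
contact_force: [-0.0, 0.0, -0.3]
finger_gap: 0.0135
[-0.1219  0.1203 -0.0849]
```

View pics/w6.png

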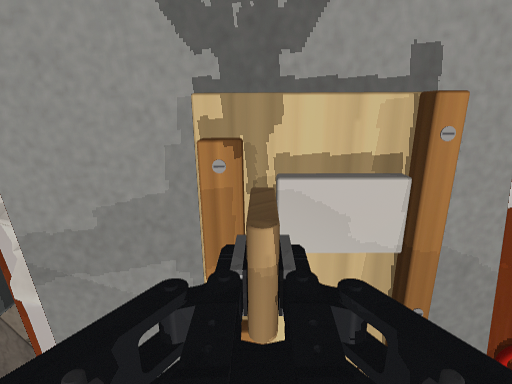

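View pics/s6.png

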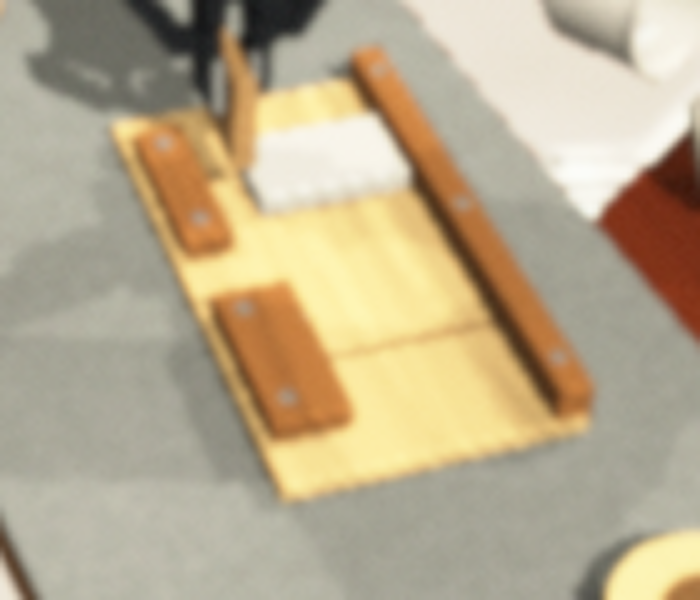

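In the wrist view the spacer hangs at columns 248–275. The stop's right edge is at (243,140)–(244,235), and the tile's rear edge is at (276,178)–(280,250). I'll measure the offset along the jaw axis.

```bash
python3 - <<'E'
from h import *
s=manip.state();KT=cam("wrist",s)
f=lambda uv,z:((ray(KT,uv,z)-s["eef_pos"])@s["ee_rot"]*1000)[:,[0,2]]
print("stop",f([(243,140),(244,235)],.082));print("tile",f([(276,178),(280,250),(411,178),(403,252)],.082))
print("spacer foot far",f([(248,187),(275,187)],.1044));print("fence top",f([(421,92),(404,240)],.089))
print("stop far corners",f([(197,140),(243,140)],.082))
E
```

```text
stop [[-51.7432 -12.8926]
 [ 14.0388 -13.4976]]
tile [[-26.904    8.3896]
 [ 25.6673  11.8692]
 [-26.8289  97.4393]
 [ 27.3043  99.4731]]
spacer foot far [[-26.9304  -9.0344]
 [-26.9173   6.8447]]
fence top [[-80.2668  92.341 ]
 [ 14.6105  95.2929]]
stop far corners [[-51.7699 -42.1434]
 [-51.7432 -12.8926]]
```

```bash
python3 -m creep '[[0,0,0,0,0,-0.15,1],[0,0,0,0,1,-0.15,1],[0,0,0,0,1.8,-0.15,1],[0,0,0,0,2.2,-0.15,1],[0,0,0,0,2.6,-0.15,1],[0,0,0,0,2.9,-0.15,1],[0,0,0,0,2.9,-0.15,1],[0,0,0,0,2.9,-0.15,1]]'
```

```text
time: 12.35
eef_pos: [0.544, 0.0858, 0.1195]
ee_rot: [[-0.101, 0.0, 0.995], [-0.995, 0.001, -0.101], [-0.001, -1.0, 0.0]]
contact_force: [-0.1, -0.6, -0.9]
finger_gap: 0.0134
```

```bash
python3 -m creep '[[0,0,0,0,0.3,0,1],[0,0,0,0,0.55,0,1],[0,0,0,0,0.55,0,1],[0,0,0,0,0.55,0,1],[0,0,0,0,0.55,0,1],[0,0,0,0,0.55,0,1]]' 60
python3 - <<'E'
from h import *
a=manip.snapshot("wrist");cv2.imwrite("pics/w7.png",a[60:300,130:450]);print(manip.state()["contact_force"])
E
```

```text
time: 12.95
eef_pos: [0.5441, 0.0859, 0.1141]
ee_rot: [[-0.101, 0.0, 0.995], [-0.995, 0.001, -0.101], [-0.001, -1.0, 0.0]]
contact_force: [-0.5, 0.0, -1.0]
finger_gap: 0.0131
[-0.4127 -0.3372 -0.0874]
```

```bash
python3 -m creep '[[0,0,0,0,0,0.1,1],[0,0,0,0,0,0.2,1],[0,0,0,0,0,0.3,1],[0,0,0,0,0,0.4,1],[0,0,0,0,0,0.4,1],[0,0,0,0,0,0.4,1]]'; python3 -m creep '[[0,0,0,0,0,0.05,1],[0,0,0,0,0,0.1,1],[0,0,0,0,0,0.1,1],[0,0,0,0,0,0.1,1]]'
```

```text
time: 13.6
eef_pos: [0.548, 0.0855, 0.114]
ee_rot: [[-0.101, 0.0, 0.995], [-0.995, 0.001, -0.101], [-0.001, -1.0, -0.0]]
contact_force: [-0.8, -0.2, 0.2]
finger_gap: 0.0129
time: 14.0
eef_pos: [0.5486, 0.0854, 0.1138]
ee_rot: [[-0.101, -0.001, 0.995], [-0.995, 0.001, -0.101], [-0.001, -1.0, -0.001]]
contact_force: [-1.9, 0.4, 0.4]
finger_gap: 0.0127
```

```bash
python3 -m creep '[[0,0,0,0,0,0.05,1],[0,0,0,0,0,0.1,1],[0,0,0,0,0,0.1,1],[0,0,0,0,0,0.1,1]]'
```

```text
time: 14.4
eef_pos: [0.5499, 0.0852, 0.1137]
ee_rot: [[-0.101, -0.0, 0.995], [-0.995, 0.001, -0.101], [-0.001, -1.0, -0.0]]
contact_force: [-1.6, 0.1, -1.9]
finger_gap: 0.0132
```

```bash
python3 -m creep '[[0,0,0,0,0,0.05,1],[0,0,0,0,0,0.1,1],[0,0,0,0,0,0.1,1],[0,0,0,0,0,0.1,1]]'
```

```text
time: 14.8
eef_pos: [0.551, 0.0851, 0.1137]
ee_rot: [[-0.101, 0.0, 0.995], [-0.995, 0.001, -0.101], [-0.001, -1.0, 0.0]]
contact_force: [-2.1, 0.2, -0.3]
finger_gap: 0.0128
```

```bash
python3 -m creep '[[0,0,0,0,0,0.05,1],[0,0,0,0,0,0.1,1],[0,0,0,0,0,0.1,1],[0,0,0,0,0,0.1,1]]'
```

```text
time: 15.2
eef_pos: [0.5511, 0.0851, 0.1136]
ee_rot: [[-0.101, -0.002, 0.995], [-0.995, 0.001, -0.101], [-0.001, -1.0, -0.002]]
contact_force: [-5.3, 0.5, 1.8]
finger_gap: 0.0126
```

```bash
python3 -m creep '[[0,0,0,0,0,0.05,1],[0,0,0,0,0,0.1,1],[0,0,0,0,0,0.1,1],[0,0,0,0,0,0.1,1]]'
```

```text
time: 15.6
eef_pos: [0.5512, 0.0851, 0.1135]
ee_rot: [[-0.101, -0.004, 0.995], [-0.995, 0.001, -0.101], [-0.001, -1.0, -0.004]]
contact_force: [-6.0, 1.0, 3.6]
finger_gap: 0.0132
```

```bash
python3 -m creep '[[0,0,0,0,0,0.1,1],[0,0,0,0,0,0.2,1],[0,0,0,0,0,0.2,1],[0,0,0,0,0,0.2,1],[0,0,0,0,0,0.2,1]]'
python3 - <<'E'
from h import *
a=manip.snapshot("wrist");cv2.imwrite("pics/w8.png",cv2.resize(a[60:300,150:470],None,fx=2.5,fy=2.5,interpolation=cv2.INTER_CUBIC));s=manip.state();print(s["contact_force"],s["wrist_torque"])
E
```

```text
time: 16.1
eef_pos: [0.5514, 0.0851, 0.1132]
ee_rot: [[-0.101, -0.009, 0.995], [-0.995, 0.001, -0.101], [-0.0, -1.0, -0.009]]
contact_force: [-7.0, 0.8, 4.1]
finger_gap: 0.0133
[-7.9878 -0.0545  4.7126] [0.1155 1.4374 0.0201]
```

View pics/w8.png

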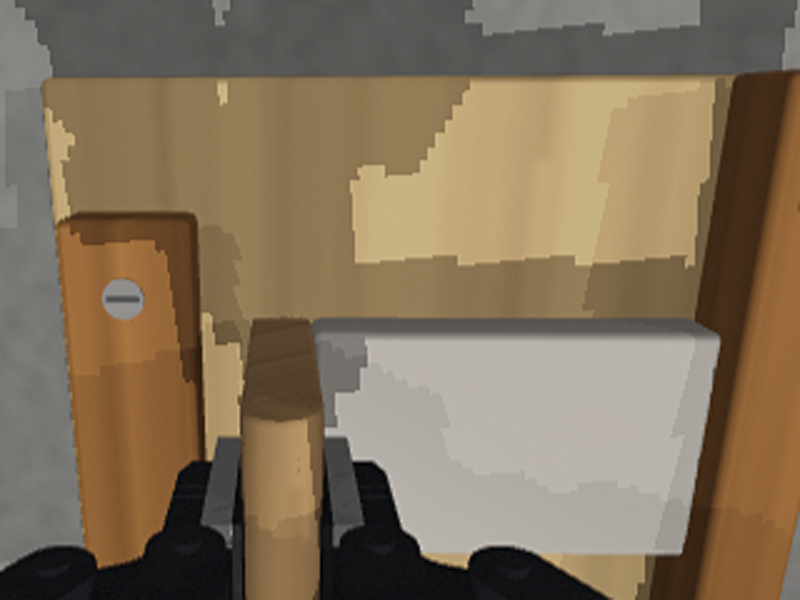

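The spacer is flat against the tile, the tile is at the fence, and there is clear bed between the spacer and the stop (crop columns 203–243). A numeric check of squareness comes before handing in.

```bash
python3 - <<'E'
from h import *
s=manip.state();KT=cam("wrist",s)
R=down(-.101)
def f(n,uv,z):
    P=ray(KT,np.array(uv)/2.5+[150,60],z)-s["eef_pos"];q=(P@R*1000)[:,[0,2]];d=q[1]-q[0];print(n,q.tolist(),"slope deg",np.degrees(np.arctan2(d[1],d[0])))
f("tile fence edge",[(719,340),(685,553)],.082)
f("stop face",[(196,225),(203,460)],.082)
f("fence top edge",[(735,78),(690,595)],.089)
f("tile far edge",[(318,335),(719,340)],.082)
E
```

```text
tile fence edge [[-25.539799947814345, 94.74390641160865], [27.679589966217865, 95.60930013927518]] slope deg 0.9315972763022982
stop face [[-50.56949595960175, -18.642986844869107], [3.6711962254277077, -18.868566338617416]] slope deg -0.23828380318445544
fence top edge [[-79.33775036871049, 84.86486477272574], [34.32424321068645, 94.2583944954371]] slope deg 4.72443994862555
tile far edge [[-26.51465319076445, 7.27183959035119], [-25.539799947814345, 94.74390641160865]] slope deg 89.36147999955594
```

```bash
python3 - <<'E'
from h import *
for i in range(12): manip.snapshot("side")
s=manip.state();print(s["time"],s["eef_pos"],s["contact_force"],s["finger_gap"],s["ee_rot"][2])
if 5<-s["contact_force"][0]<20: print(manip.sign_off())
E
```

```text
16.75 [0.5514 0.0852 0.1132] [-7.1426  1.1184  4.6634] 0.013196268244853794 [-0.0005 -1.     -0.0087]
the job is handed in; nothing more can be done
None
```

I slid the tile along the board and centred it in front of the thin stop. I then lowered the spacer into the gap, pushed the tile against the fence with it, and handed the job in at 16.75 s. I was still gripping the spacer and pressing when I did; sign-off gave no verdict.

Last checks:
- **Push:** about 7 N along the push direction, steady over the last 0.6 s. There was also about 4.7 N upward, probably the spacer's foot on the bed or friction at the tile.
- **Spacer:** gripped at about 13 mm, tool tilt about 0.5°. In the last wrist picture it lies flat on the tile, with clear bed between it and the stop.
- **Spacer foot:** about 2 mm above the bed, worked out from the tool height rather than seen.
- **Tile position:** centred on the thin stop to about 1 mm in the picture taken after the slide, before the final push.
- **Tile squareness:** its fence edge was about 1.2° from the thin stop's face, against a limit of 2°.
- **Flush with the fence:** the distance from the stop's face to the tile's fence edge read 114 mm, or about 117 mm after correcting the picture's scale by the known tile length. The nominal value is 116 mm. The tool also stopped advancing as the force rose, which agrees.

One check disagreed: the fence's top edge measured 4.7° off the tool's axes. I put that down to a poor pixel reading, because the stop's face and the earlier fence views fit a square tile.

The wedge, tape roll and paint tube were never approached.

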